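# File a cast specimen block and shut the drawer

### The arm

A 6-joint arm with a two-finger parallel gripper is mounted at the origin on a cart in front of the work surface, level with it; the furniture and walls round the work are solid. World frame = base frame: x ahead of the robot, y to its left, z up, the work surface at z = 0. Lengths are in m, angles in rad, forces in N, time in s.
With the tool pointing down it reaches from about 0.4 to 0.825 m from the base axis. Payload 7 kg.
Tool frame: the origin (TCP) lies at the very end of the fingers, on their centre line; the grasp point (between the pads) lies 19 mm behind it (arm.grasp_offset is the distance from the TCP to the grasp point, in m); z points along the fingers, y is the line along which they close (so a half turn about z gives the same grasp; the last joint's range is limited). The gripper opens to 88 mm and grips with 3 to 60 N. Pads are 19 mm wide; open, the fingers measure 130 mm over their backs; the gripper's body (78 mm by 193 mm) begins 47 mm behind the grasp point.
Start: joints at [-0.988, 0.359, 0.012, 0, -1.224, -0.288], TCP at [0.196, -0.646, 0.194] pointing down, gripper open.
Joint ranges: [-3.07, 3.07], [-1.43, 2.12], [-1.02, 1.25], [-3.03, 1.67], [-3.05, -0], [-3.03, 3.03]. Speed limits (rad/s): [2.39, 2.39, 3.01, 3.14, 3.14, 3.14].

### API

Orientations are given as [roll, pitch, yaw] about the fixed x, y, z axes, in that order (R = Rz(yaw) Ry(pitch) Rx(roll)).
In Python, from station import get_state, cams, arm, nets gives the robot as it stands.
- The arm moves only by the shell command python3 -m creep 'ROWS' [FORCE]. ROWS is a JSON object of lists of equal length, an entry for each row: "translation": the shift along the world's x, y, z in mm, a list of three; "spin": the turn about the world's z in rad; "gripper": the opening, from 0 (shut) to 1 (fully open). In form: {"translation": [[dx, dy, dz], ...], "spin": [spin, ...], "gripper": [gripper, ...]}. A call has 1 to 8 rows; each row shifts and turns the commanded pose from where the row before left it; what a row does not reach is not made up. A row lasts 1/10 s, in which the tool goes at most 50 mm and 8.59 degrees, less where a joint would pass 70% of its speed; a pose out of reach is approached as far as the arm can. A call is refused whole if a number of a shift passes 50 or a number of a turn 0.15, either way. A call with a gripper value outside its range is refused whole. The fingers move at their own pace and stop on an object; FORCE is the grip in N (left out, the last holds). Time passes only in rows, so rows that do not move let the fingers close. It gives the time, the measured TCP pose, the force, the opening and the grip force at its end, in the units of the state.
- get_state(): the state, without advancing time (a new reading comes with each control period).
- cams.grab_frame(name): name is "side" or "top" or "wrist"; returns a dict with "img" (420x560x3 uint8, red, green, blue), "mtx" (3x3 intrinsics, pixels), "R" (3x3) and "t" (3): a world point X has camera coordinates R X + t. Camera axes: x right, y down, z forward; pixel columns grow to the right and rows downward; lengths in m; the calibration is good to about 2 mm. A picture is of the moment at which its call begins. There is no depth.
- arm.job_done(): hands the job in; it is judged then, once.
Trained networks look in the newest picture that a camera, given by its name, has taken for a name from the list of things; names that differ only in an ending like _2 or _b are one class to them, and where a whole thing is asked for, a point or a joint stands for the part that bears it (a point fixed in the world has none). Each returns a list of dicts, best first, with "confidence" (0 to 1); they miss things now and then, are a little off and sometimes report something else, mostly with a low value. They report only what shows in the picture. A call takes as long as a camera call.
- nets.search_frame(camera, label): "centre" ([x, y, z] in m, in world coordinates, good to about 4 mm: the middle of the surface that is visible of it).
- nets.pinpoint(camera, label): "centre" ([x, y, z] in m, in world coordinates, good to about 4 mm: a listed point, or the origin of a listed thing).
The state is a dict: "t": time; "q": joint angles; "qd": joint speeds; "joint_efforts": joint torques, N m; "eef_pos": TCP position; "ee_rot": TCP orientation; "force": force on the tool from outside, world axes, zero at the start; "moment": the same for the moment, N m; "width": finger opening in m; "gripper_force": force on a finger pad.
Only numpy, scipy, OpenCV 4.12 (cv2) and the standard library are available. Lean on these libraries where they do the work, as an engineer would, in place of code of your own. Each camera call takes 0.05 s, during which the arm holds its last target. There are 200 camera calls.

### The job

Lift the cast black block out of the open aluminium mould, whose two notches let fingers in at its long sides; as the nest in the drawer leaves room for fingers only at its short ends, first stand it down on the bare desk with its steel disc up, let go, and take it again by its ends. Lay it disc up in the grey nest in the open drawer, right down between the ribs and the end stops, lowering it all the way rather than dropping it. Then push the drawer fully home, past its catch, so that it stays flush in its unit; leave the timer, the tally counter and the small white box where they are.

Things in the scene. Friction and masses are not known exactly. Their poses are not given: they have to be found in the camera images.
- block: Loose black cast resin block, 58 (x) x 36 (y) x 30 (z) mm, edges rounded 2.5 mm, about 90 g, a steel disc of 22 mm in its top face. Origin: centre of the underside; x runs along its length, z up. Either end may lead.
- mould: Fixed open aluminium mould, 104 (x) x 84 (y) x 42 (z) mm. Origin: centre of its underside, x along its length. Its centred cavity, 61 (x) x 39 (y) mm, floor at z = 12 mm, holds the block with its top flush. A notch 40 mm wide in x, open down to z = 12 mm, is cut through the middle of both long walls (22.5 mm thick, at +y and -y) for the fingers; the end walls are closed.
- unit: Fixed grey sheet-metal unit with one drawer, 170 (x) x 220 (y) x 78 (z) mm. Origin: centre of its underside on the desk; its front faces its own -x, the front edge is 85 mm from the origin. The drawer slides out to -x.
- drawer (a joint): Slide of the drawer in m: 0 = fully home (white front flush with the unit), grows as pulled out, stop at 0.13; starts 0.10 to 0.122 open. A sprung catch resists with about 5 N from 13 mm to 5 mm before home, then draws the drawer in and holds it. Slides stiffly (1.5 N).
- handle (a point): Middle of the front edge of the drawer's dark bow handle, an 8 mm round bar 60 mm long along the unit's y, 42 mm above the desk, 22 mm out from the drawer's front face. The face is 212 mm wide, 8 to 74 mm above the desk. Moves with the drawer; axes as the unit's.
- nest (a point): Centre of the grey nest's floor in the drawer, 24 mm above the desk, 55 mm behind the drawer's front face; axes as the unit's. Block lies with its length along y: inner faces of two ribs (29 mm high, 78 long, tops flared outward) at x = +-20.5 mm, of two end stops (5 high, 7 thick) at y = +-31 mm. Beyond them free for fingers to the side walls at y = +-95 mm (tops 54 mm above desk).
- timer: Bystander: white lab timer, 62 x 68 x 18 mm, lying on the desk. Origin: centre of the underside.
- tally_counter: Bystander: round tally counter with a finger ring, 45 x 70 x 29 mm, on the desk. Origin: centre of the underside.
- coverslip_box: Bystander: small white box, 36 x 48 x 19 mm, on the desk near its front edge. Origin: centre of the underside.

How it is judged:
On the way, in this order (a step that is already met when the one before it is completed fails the run):
1. the block is lifted clear out of the mould (z of block in the frame of mould above 0.044 m), for 0.1 s.
2. the block stands on the desk, disc up, let go (height (world z) of block below 0.004 m and angle between block's own z axis and vertical below 0.1 rad and linear speed of block below 0.02 m/s and contact force between the fingers and block below 0.1 N), for 0.2 s.
3. the block lies in the nest in the open drawer, let go (x of block in the frame of nest between -0.005 and 0.005 m and y of block in the frame of nest between -0.005 and 0.005 m and z of block in the frame of nest between -0.004 and 0.004 m and angle between block's own z axis and vertical below 0.12 rad and contact force between the fingers and block below 0.1 N and value of joint drawer above 0.05 m), for 0.2 s.
At the end, for the whole second after the job is handed in: The drawer is fully home in its catch (within 3 mm) and at rest, with the block lying in its nest disc up (centre within 5 mm of the nest's centre along and across, underside within 4 mm of its floor, tilt under 0.12 rad), released and at rest (value of joint drawer below 0.003 m and x of block in the frame of nest between -0.005 and 0.005 m and y of block in the frame of nest between -0.005 and 0.005 m and z of block in the frame of nest between -0.004 and 0.004 m and angle between block's own z axis and vertical below 0.12 rad and contact force between the fingers and block below 0.1 N and linear speed of block below 0.02 m/s and velocity of joint drawer between -0.01 and 0.01 m/s); the robot touches nothing.
It fails at once if the block falls freely into the nest from more than 12 mm above its floor (horizontal distance between block and nest below 0.03 m and z of block in the frame of nest above 0.012 m and contact force between block and anything else below 0.01 N and contact force between block and the fingers below 0.01 N).
It fails at once if the timer, tally counter or small white box is moved more than 30 mm (distance of any of timer, tally_counter, coverslip_box from where it was at the start of the episode above 0.03 m).
It also fails if it takes over 72 s, if anything falls off the work surface, if the arm or the gripper's body presses on something with over 40 N, if the wrist force passes 120 N, or if a joint passes its speed limit or range.

## Working session

There is one attempt and no reset: what is moved stays moved. The work goes in short steps, Python scripts to look and compute and a shell command to move; the robot and the scene stay as the last step left them, time stands still between calls to the robot, and variables do not carry over. Pictures are saved under pics/ and viewed, at most 10 in all, crops included, and the job is handed in when it is done.

```bash
mkdir -p pics; cat > h.py <<'E'
import numpy as np, cv2
from station import get_state, cams, arm, nets
def snap(cam, fn=None):
    f=cams.grab_frame(cam)
    if fn: cv2.imwrite('pics/'+fn, f['img'][:,:,::-1])
    return f
def proj(f,X):
    c=f['R']@np.asarray(X,float)+f['t']; p=f['mtx']@c; return p[:2]/p[2]
def unproj(f,uv,z):
    d=f['R'].T@np.linalg.inv(f['mtx'])@np.array([uv[0],uv[1],1.]); o=-f['R'].T@f['t']
    return o+d*(z-o[2])/d[2]
E
python3 - <<'E'
from h import *
for c in ('top','side'):
    f=snap(c,c+'0.png')
    for n in ['block','mould','unit','handle','nest','timer','tally_counter','coverslip_box']:
        r=nets.pinpoint(c,n)
        print(c,n,[(np.round(d['centre'],4).tolist(),round(d['confidence'],2)) for d in r[:2]])
s=get_state();print(s['t'],s['eef_pos'],s['ee_rot'],s['width'])
E
```

```text
top block [([0.5447, -0.261, 0.0142], 0.85)]
top mould [([0.541, -0.2659, -0.0016], 0.7)]
top unit [([0.7018, 0.1141, -0.0002], 0.69), ([0.6485, -0.1112, 0.002], 0.18)]
top handle [([0.4846, 0.0745, 0.042], 0.88)]
top nest [([0.5609, 0.0858, 0.0241], 0.57)]
top timer [([0.651, -0.1092, -0.0002], 0.9)]
top tally_counter [([0.7029, -0.2891, -0.0005], 0.92)]
top coverslip_box [([0.3603, -0.2895, -0.0016], 0.89)]
side block [([0.5436, -0.2565, 0.0135], 0.57)]
side mould [([0.5424, -0.2627, -0.0012], 0.89)]
side unit [([0.7035, 0.1105, 0.0035], 0.86)]
side handle [([0.4824, 0.0746, 0.0396], 0.95)]
side nest [([0.5549, 0.087, 0.0253], 0.55)]
side timer [([0.6525, -0.1111, 0.0007], 0.98), ([0.7045, -0.2889, 0.0034], 0.73)]
side tally_counter [([0.705, -0.2907, 0.0049], 0.78), ([0.5443, -0.2635, 0.0113], 0.67)]
side coverslip_box [([0.3555, -0.2931, 0.0013], 0.78), ([0.5436, -0.2624, -0.0012], 0.27)]
0.9 [ 0.19609522 -0.64588185  0.19429842] [-3.14152845e+00  2.43758781e-05 -2.84680064e+00] 0.08794948866468166
```

View pics/top0.png

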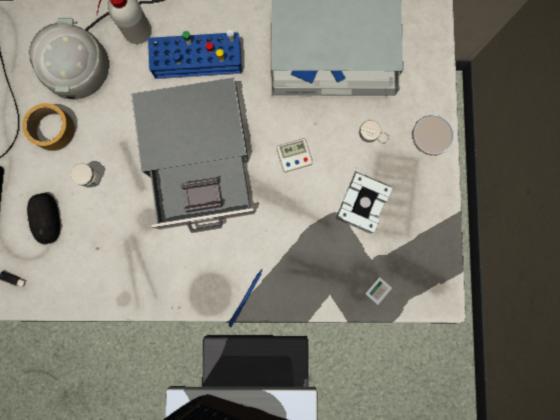

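View pics/side0.png

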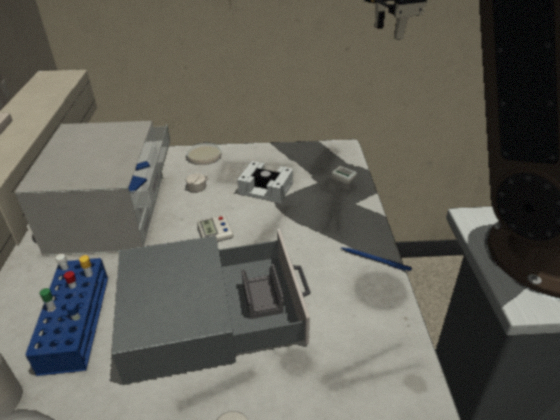

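The top view shows the mould near (365,202), rotated, with the notches to be checked. The drawer is open towards the robot, with its front edge from (152,226) to (256,209) and the nest near (203,194). The side view agrees. Next I'll measure orientations.

```bash
python3 - <<'E'
from h import *
f=snap('top'); im=f['img']
g=cv2.cvtColor(im,cv2.COLOR_RGB2HSV)
x0,y0,x1,y1=325,160,405,245
m=((g[...,2]>185)).astype(np.uint8); m[:y0]=0;m[y1:]=0;m[:,:x0]=0;m[:,x1:]=0
c=cv2.resize(im[160:245,325:405],None,fx=7,fy=7,interpolation=cv2.INTER_CUBIC)
d=cv2.resize(im[70:240,125:265],None,fx=3.5,fy=3.5,interpolation=cv2.INTER_CUBIC)
cv2.imwrite('pics/crop1.png',cv2.resize(np.hstack([c[:595],d[:595,:490]]),(800,454))[:,:,::-1])
E
echo
```

```text
(no output)
```

View pics/crop1.png

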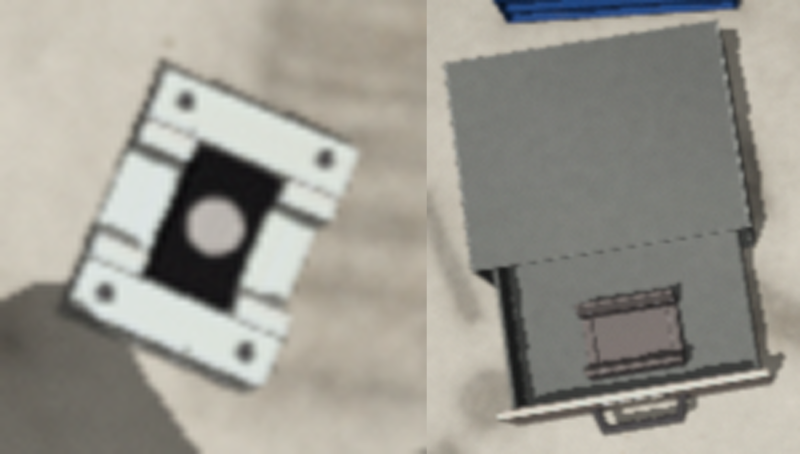

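The enlarged crop shows the mould's top corners at (165,62), (357,150), (263,388) and (72,300), with the block's disc at (215,226). The roof corners of the unit are at (446,62), (718,22), (750,230) and (475,270), and the drawer front runs from (500,418) to (770,375).

```bash
python3 - <<'E'
from h import *
f=snap('top')
L=lambda p:(p[0]/5.333+325-.4,p[1]/5.333+160-.4); Rr=lambda p:((p[0]-427)/2.667+125-.4,p[1]/2.667+70-.4)
def show(n,pts,z,fn):
    P=np.array([unproj(f,fn(p),z)[:2] for p in pts]); e=np.roll(P,-1,0)-P
    print(n,'c',P.mean(0).round(4),'len',np.linalg.norm(e,axis=1).round(4),'ang',np.arctan2(e[:,1],e[:,0]).round(3)); return P
show('mould',[(165,62),(357,150),(263,388),(72,300)],.042,L)
show('block',[(200,145),(285,178),(238,312),(147,275)],.042,L)
print('disc',unproj(f,L((215,226)),.042))
show('unit',[(446,62),(718,22),(750,230),(475,270)],.078,Rr)
show('front',[(500,418),(770,375)],.074,Rr)
show('nestfloor',[(592,318),(683,303)],.03,Rr)
print('nest',unproj(f,Rr((637,335)),.024),'handle',unproj(f,Rr((646,432)),.042))
E
```

```text
mould c [ 0.5436 -0.2604] len [0.0841 0.1033 0.0828 0.1036] ang [-2.005  2.75   1.139 -0.379]
block c [ 0.5424 -0.2617] len [0.0362 0.0573 0.0388 0.0568] ang [-1.943  2.79   1.185 -0.396]
disc [ 0.5429328  -0.26069742  0.042     ]
unit c [0.7013 0.1122] len [0.2174 0.1706 0.2155 0.1696] ang [-1.414 -2.98   1.723  0.173]
front c [0.5036 0.0785] len [0.2099 0.2099] ang [-1.407  1.734]
nestfloor c [0.5776 0.085 ] len [0.0745 0.0745] ang [-1.4    1.741]
nest [0.55842696 0.08586841 0.024     ] handle [0.47841957 0.07424346 0.042     ]
```

```bash
python3 -m creep '{"translation":[[20,22,0],[31,35,0],[31,35,0],[31,35,0],[31,35,0],[31,35,0],[31,35,0],[31,35,0]],"spin":[-0.08,-0.08,-0.08,-0.08,-0.08,-0.08,-0.08,-0.08],"gripper":[1,1,1,1,1,1,1,1]}'; python3 -m creep '{"translation":[[31,35,0],[31,35,0],[31,35,0],[17,13,0],[0,0,0],[0,0,0]],"spin":[-0.06,0,0,0,0,0],"gripper":[1,1,1,1,1,1]}'
```

```text
t: 1.8
eef_pos: [0.4342, -0.3773, 0.1946]
ee_rot: [-3.142, 0.001, 2.793]
force: [0.7, -1.5, 0.9]
width: 0.0874
gripper_force: 0.0
t: 2.4
eef_pos: [0.543, -0.2608, 0.194]
ee_rot: [-3.141, -0.001, 2.737]
force: [0.2, -0.6, 0.0]
width: 0.0876
gripper_force: 0.0
```

```bash
python3 - <<'E'
from h import *
f=snap('wrist','w1.png')
for n in ['block','mould']:
    print(n,[(np.round(d['centre'],4).tolist(),round(d['confidence'],2)) for d in nets.pinpoint('wrist',n)[:2]])
y=-.405; c,s=np.cos(y),np.sin(y)
for a,b in [(.052,.042),(.052,-.042),(-.052,-.042),(-.052,.042)]:
    print(proj(f,[.543+c*a-s*b,-.261+s*a+c*b,.042]).round())
E
```

```text
block [([0.5422, -0.2605, 0.0138], 0.96)]
mould [([0.358, -0.2898, 0.0012], 0.31)]
[318. 231.]
[247. 231.]
[244. 141.]
[322. 141.]
```

View pics/w1.png

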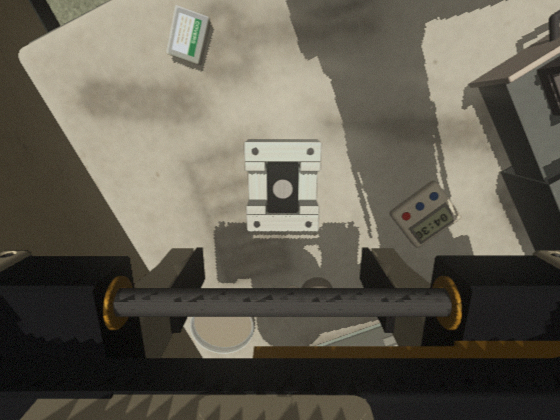

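The wrist view shows the mould aligned with the gripper. Its corners are near (246,141), (320,141), (319,231) and (247,231), within 2 px of the prediction, and the disc is at (283,189). I'll descend and grip.

```bash
python3 -m creep '{"translation":[[0,0,-40],[0,0,-40],[0,0,-40],[0,0,-30],[0,0,-20],[0,0,-6],[0,0,0],[0,0,0]],"spin":[0,0,0,0,0,0,0,0],"gripper":[1,1,1,1,1,1,1,1]}' 20; python3 -m creep '{"translation":[[0,0,0],[0,0,0],[0,0,0],[0,0,0],[0,0,0],[0,0,0],[0,0,0],[0,0,0]],"spin":[0,0,0,0,0,0,0,0],"gripper":[0.3,0.3,0.3,0.3,0.3,0.3,0.3,0.3]}' 20
```

```text
t: 3.35
eef_pos: [0.5438, -0.2615, 0.0195]
ee_rot: [3.141, 0.002, 2.736]
force: [0.9, 0.1, 0.1]
width: 0.0877
gripper_force: 0.0
t: 4.15
eef_pos: [0.5431, -0.2608, 0.0182]
ee_rot: [-3.142, -0.0, 2.736]
force: [0.0, -0.1, 0.4]
width: 0.0298
gripper_force: 0.0
```

```bash
python3 - <<'E'
from h import *
a=snap('wrist')['img']; f=snap('side'); 
uv=proj(f,[.543,-.261,.03]).astype(int);print(uv)
b=f['img'][max(0,uv[1]-60):uv[1]+60,uv[0]-80:uv[0]+80]
cv2.imwrite('pics/w2.png',np.vstack([cv2.resize(b,(560,420),interpolation=cv2.INTER_CUBIC)[:250],a[:340]])[:,:,::-1])
s=get_state();print(s['width'],s['gripper_force'])
E
```

```text
[265 177]
0.027326385957912657 0.0
```

View pics/w2.png

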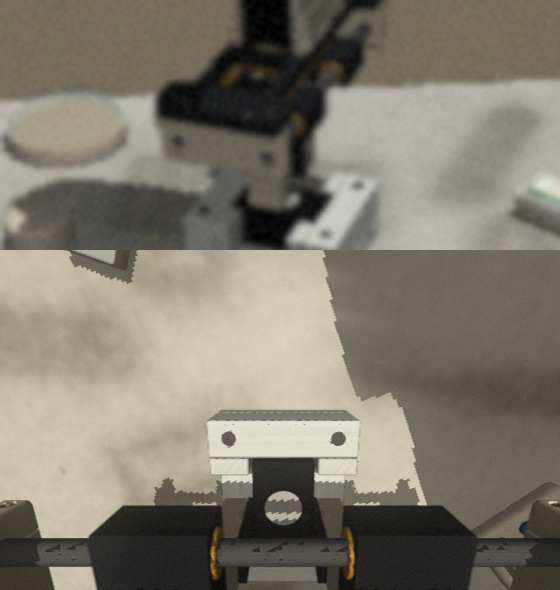

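The picture shows the block still in the mould, disc at (283,508), with both fingers in the notches beside it. The reported width of 27 mm doesn't fit the block's 36 mm, so I'll close further and see what resists.

```bash
python3 -m creep '{"translation":[[0,0,0],[0,0,0],[0,0,0],[0,0,0],[0,0,0],[0,0,0]],"spin":[0,0,0,0,0,0],"gripper":[0,0,0,0,0,0]}' 20; python3 - <<'E'
from h import *
a=snap('wrist')['img']
cv2.imwrite('pics/w3.png',cv2.resize(a[140:400,140:430],None,fx=2,fy=2,interpolation=cv2.INTER_CUBIC)[:,:,::-1])
s=get_state();print(s['width'],s['gripper_force'],s['force'],s['moment'])
E
```

```text
t: 4.85
eef_pos: [0.5431, -0.2609, 0.0183]
ee_rot: [3.142, 0.0, 2.736]
force: [1.6, 0.4, 0.2]
width: 0.0006
gripper_force: 0.0
0.00046824225649651484 0.0 [-0.08482992  0.14719248 -0.02597785] [-0.09337583 -0.01594966 -0.01970484]
```

View pics/w3.png

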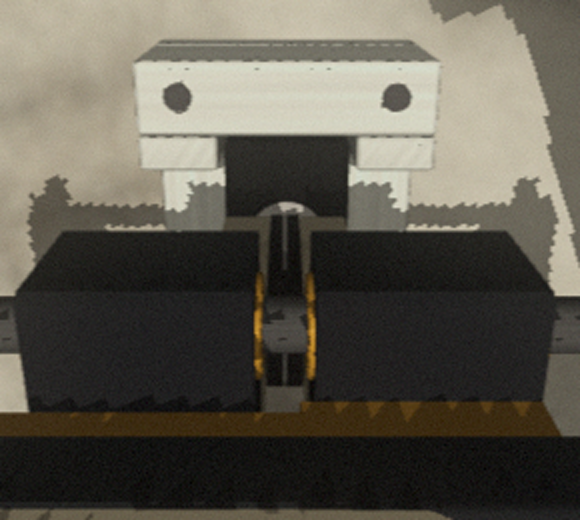

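The fingers closed fully with no resistance, and their tips hide half of the disc, so they seem to be over the block rather than beside it. I'll compare the projected TCP and mould points with the pictures to find the error.

```bash
python3 - <<'E'
from h import *
s=get_state(); T=s['eef_pos']; print(T,s['q'],arm.grasp_offset)
for cam in ('wrist','side','top'):
    f=snap(cam)
    y=-.405; c,sn=np.cos(y),np.sin(y)
    M=lambda a,b,z:[.543+c*a-sn*b,-.261+sn*a+c*b,z]
    print(cam,'camC',(-f['R'].T@f['t']).round(4),'TCP',proj(f,T).round(),'top of finger +19',proj(f,T+[0,0,.019]).round(),'disc',proj(f,M(0,0,.042)).round())
    print(' corners',[proj(f,M(a,b,.042)).round().tolist() for a,b in [(.052,.042),(.052,-.042),(-.052,-.042),(-.052,.042)]])
    if cam=='side':
        cv2.imwrite('pics/s3.png',cv2.resize(f['img'][80:230,165:365],(800,600),interpolation=cv2.INTER_CUBIC)[:,:,::-1])
E
```

```text
[ 0.5430916  -0.26087398  0.01826631] [-1.23821699e-01  4.07144693e-01 -3.62517717e-01  6.36858438e-06
 -8.01151382e-01 -1.85218173e+00] 0.0188
wrist camC [ 0.4689 -0.2302  0.2091] TCP [283. 240.] top of finger +19 [284. 252.] disc [283. 256.]
 corners [[349.0, 330.0], [217.0, 330.0], [206.0, 168.0], [361.0, 168.0]]
side camC [0.5444 0.647  0.6328] TCP [266. 182.] top of finger +19 [266. 175.] disc [266. 173.]
 corners [[237.0, 178.0], [252.0, 160.0], [293.0, 167.0], [281.0, 187.0]]
top camC [ 0.4077 -0.0769  1.0961] TCP [363. 203.] top of finger +19 [365. 202.] disc [365. 202.]
 corners [[356.0, 172.0], [393.0, 188.0], [374.0, 232.0], [337.0, 216.0]]
```

View pics/s3.png

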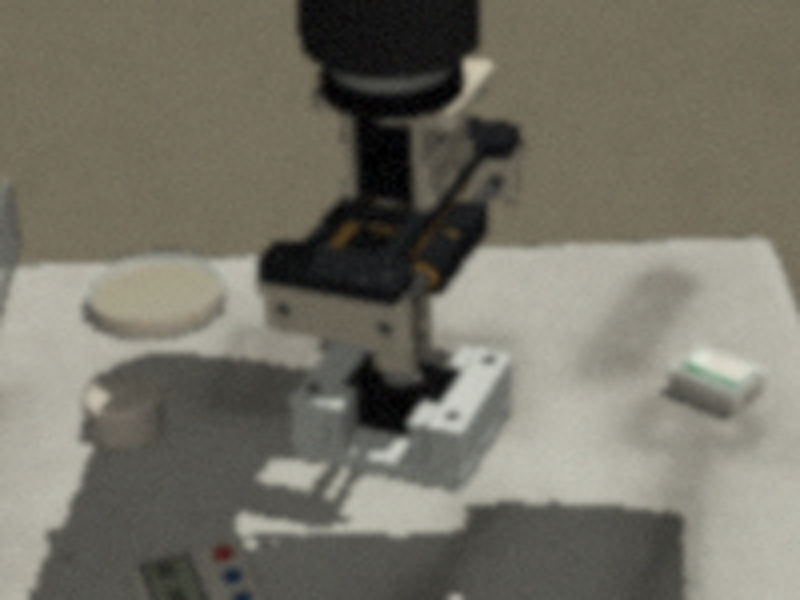

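The side view shows the fingertips at (400,380) in the crop, just above the disc, although the reported TCP is 18 mm. So the real fingertips sit about 20–25 mm behind the reported TCP. I'll touch the block's top (known to be 42 mm) gently with the closed fingers to measure that offset.

```bash
python3 -m creep '{"translation":[[0,0,-1],[0,0,-1],[0,0,0]],"spin":[0,0,0],"gripper":[0,0,0]}' 20; python3 -m creep '{"translation":[[0,0,-1],[0,0,-1],[0,0,0]],"spin":[0,0,0],"gripper":[0,0,0]}' 20
```

```text
t: 5.35
eef_pos: [0.5429, -0.2608, 0.016]
ee_rot: [-3.142, -0.0, 2.736]
force: [0.6, 0.3, -1.8]
width: 0.0006
gripper_force: 0.0
t: 5.65
eef_pos: [0.543, -0.2608, 0.0141]
ee_rot: [-3.142, -0.0, 2.736]
force: [0.1, -0.5, -0.6]
width: 0.0002
gripper_force: 0.0
```

```bash
python3 -m creep '{"translation":[[0,0,-1],[0,0,-1],[0,0,0]],"spin":[0,0,0],"gripper":[0,0,0]}' 20; python3 -m creep '{"translation":[[0,0,-1],[0,0,-1],[0,0,0]],"spin":[0,0,0],"gripper":[0,0,0]}' 20
```

```text
t: 5.95
eef_pos: [0.543, -0.2608, 0.0121]
ee_rot: [-3.142, -0.0, 2.736]
force: [-0.3, -0.2, -0.4]
width: 0.0001
gripper_force: 0.0
t: 6.25
eef_pos: [0.543, -0.2608, 0.0101]
ee_rot: [3.142, -0.0, 2.736]
force: [0.2, -0.7, -0.2]
width: 0.0002
gripper_force: 0.0
```

```bash
python3 -m creep '{"translation":[[0,0,-1],[0,0,-1],[0,0,0]],"spin":[0,0,0],"gripper":[0,0,0]}' 20; python3 -m creep '{"translation":[[0,0,-1],[0,0,-1],[0,0,0]],"spin":[0,0,0],"gripper":[0,0,0]}' 20; python3 - <<'E'
from h import *
s=get_state(); T=s['eef_pos']
f=snap('side');a=cv2.resize(f['img'][110:210,200:330],(520,400),interpolation=cv2.INTER_CUBIC)
w=snap('wrist');b=cv2.resize(w['img'][140:280,180:390],(600,400),interpolation=cv2.INTER_CUBIC)
cv2.imwrite('pics/c4.png',cv2.resize(np.hstack([a,b]),(800,286))[:,:,::-1])
print(T,[proj(f,T+[0,0,d]).round(1).tolist() for d in (0,.02,.03,.04)],[proj(w,T+[0,0,d]).round(1).tolist() for d in (0,.02,.03,.04)])
E
```

```text
t: 6.55
eef_pos: [0.5432, -0.2609, 0.01]
ee_rot: [-3.141, 0.001, 2.737]
force: [-5.4, 3.3, 14.4]
width: 0.0006
gripper_force: 7.5
t: 6.85
eef_pos: [0.5433, -0.261, 0.0099]
ee_rot: [-3.141, 0.001, 2.738]
force: [-10.0, 7.5, 31.0]
width: 0.0001
gripper_force: 15.5
[ 0.54329714 -0.26097718  0.00986893] [[266.1, 184.5], [265.8, 177.4], [265.6, 173.7], [265.5, 170.0]] [[283.4, 240.2], [283.6, 253.2], [283.7, 260.8], [283.8, 269.2]]
```

View pics/c4.png

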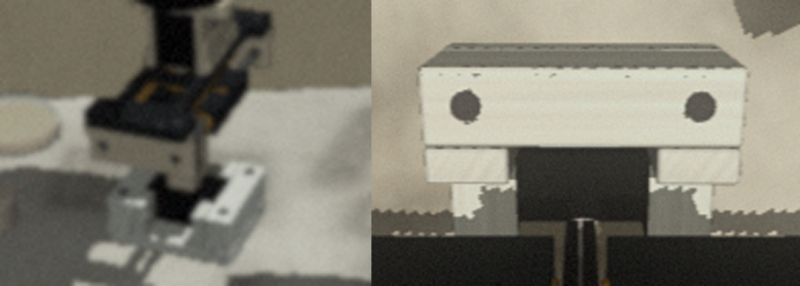

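Contact came at a reported z of 10.0 mm on the 42 mm top, so the true fingertips are 32 mm above the reported TCP. The wrist view agrees: the finger edge is at row 248, where that offset predicts it, and there is no lateral error. I'll back off, open, go down to a true tip height of about 17 mm and grip.

```bash
python3 -m creep '{"translation":[[0,0,10],[0,0,0],[0,0,0],[0,0,0],[0,0,0],[0,0,0],[0,0,0],[0,0,0]],"spin":[0,0,0,0,0,0,0,0],"gripper":[0,1,1,1,1,1,1,1]}' 20; python3 -m creep '{"translation":[[0,0,0],[0,0,0],[0,0,0],[0,0,0]],"spin":[0,0,0,0],"gripper":[1,1,1,1]}' 20
```

```text
t: 7.75
eef_pos: [0.543, -0.2609, 0.0161]
ee_rot: [-3.142, -0.0, 2.736]
force: [-0.0, -0.7, -0.6]
width: 0.0509
gripper_force: 0.0
t: 8.15
eef_pos: [0.5431, -0.2609, 0.0163]
ee_rot: [3.142, 0.0, 2.736]
force: [-0.1, 0.8, -0.3]
width: 0.0829
gripper_force: 0.0
```

```bash
python3 -m creep '{"translation":[[0,0,0],[0,0,-8],[0,0,-8],[0,0,-8],[0,0,-7],[0,0,0]],"spin":[0,0,0,0,0,0],"gripper":[1,1,1,1,1,1]}' 20; python3 -m creep '{"translation":[[0,0,0],[0,0,0],[0,0,0],[0,0,0],[0,0,0],[0,0,0],[0,0,0],[0,0,0]],"spin":[0,0,0,0,0,0,0,0],"gripper":[0.3,0.3,0.3,0.3,0.3,0.3,0.3,0.3]}' 20
```

```text
t: 8.75
eef_pos: [0.542, -0.2607, -0.0163]
ee_rot: [-3.141, -0.002, 2.736]
force: [0.2, -0.6, 0.3]
width: 0.0878
gripper_force: 0.0
t: 9.55
eef_pos: [0.5431, -0.2609, -0.0147]
ee_rot: [3.142, 0.0, 2.736]
force: [-0.3, -0.4, 0.1]
width: 0.0358
gripper_force: 20.0
```

```bash
python3 -m creep '{"translation":[[0,0,10],[0,0,20],[0,0,30],[0,0,20],[0,0,0],[-21,33,0],[-21,33,0],[-21,33,0]],"spin":[0,0,0,0,0,0,0,0],"gripper":[0.3,0.3,0.3,0.3,0.3,0.3,0.3,0.3]}' 20; python3 -m creep '{"translation":[[-20,32,0],[0,0,-20],[0,0,-25],[0,0,-25],[0,0,-12],[0,0,-5],[0,0,0],[0,0,0]],"spin":[0,0,0,0,0,0,0,0],"gripper":[0.3,0.3,0.3,0.3,0.3,0.3,0.3,0.3]}' 20
```

```text
t: 10.35
eef_pos: [0.4788, -0.1611, 0.0648]
ee_rot: [-3.141, -0.001, 2.735]
force: [0.7, 1.0, -0.4]
width: 0.0358
gripper_force: 20.0
t: 11.15
eef_pos: [0.4605, -0.1299, -0.0212]
ee_rot: [3.141, 0.001, 2.736]
force: [0.1, 0.4, -1.0]
width: 0.0362
gripper_force: 20.0
```

```bash
python3 -m creep '{"translation":[[0,0,-3],[0,0,-1],[0,0,0],[0,0,0]],"spin":[0,0,0,0],"gripper":[0.3,0.3,0.3,0.3]}' 20; python3 -m creep '{"translation":[[0,0,-1],[0,0,0],[0,0,0]],"spin":[0,0,0],"gripper":[0.3,0.3,0.3]}' 20
```

```text
t: 11.55
eef_pos: [0.4602, -0.1299, -0.0256]
ee_rot: [3.141, 0.0, 2.736]
force: [-0.2, 0.2, -0.3]
width: 0.036
gripper_force: 20.0
t: 11.85
eef_pos: [0.4602, -0.1298, -0.0267]
ee_rot: [3.142, 0.0, 2.736]
force: [0.7, -0.8, 0.1]
width: 0.036
gripper_force: 20.0
```

```bash
python3 -m creep '{"translation":[[0,0,-1],[0,0,0],[0,0,0]],"spin":[0,0,0],"gripper":[0.3,0.3,0.3]}' 20
```

```text
t: 12.15
eef_pos: [0.4602, -0.1299, -0.0268]
ee_rot: [3.142, 0.0, 2.737]
force: [-4.7, 1.4, 14.6]
width: 0.0358
gripper_force: 20.0
```

The block is on the desk (14.6 N upward). I'll ease off, open, rise, and turn +1.571.

```bash
python3 -m creep '{"translation":[[0,0,1],[0,0,0],[0,0,0],[0,0,0],[0,0,0],[0,0,0],[0,0,0],[0,0,0]],"spin":[0,0,0,0,0,0,0,0],"gripper":[0.3,0.6,0.8,1,1,1,1,1]}' 20; python3 -m creep '{"translation":[[0,0,0],[0,0,20],[0,0,40],[0,0,40],[0,0,40],[0,0,0],[0,0,0],[0,0,0]],"spin":[0,0,0,0,0,0.147,0.147,0.147],"gripper":[1,1,1,1,1,1,1,1]}' 20;  python3 -m creep '{"translation":[[0,0,0],[0,0,0],[0,0,0],[0,0,0],[0,0,0],[0,0,0],[0,0,0],[0,0,0]],"spin":[0.147,0.147,0.147,0.147,0.147,0.147,0.147,0.1]}' 20; python3 -m creep '{"translation":[[0,0,0],[0,0,0],[0,0,0],[0,0,0],[0,0,0],[0,0,0],[0,0,0],[0,0,0]],"spin":[0.147,0.147,0.147,0.147,0.147,0.147,0.147,0.1],"gripper":[1,1,1,1,1,1,1,1]}' 20
```

```text
t: 12.95
eef_pos: [0.4601, -0.1299, -0.0268]
ee_rot: [-3.142, -0.0, 2.736]
force: [0.1, -0.5, -0.7]
width: 0.085
gripper_force: 0.0
t: 13.75
eef_pos: [0.4601, -0.1298, 0.1138]
ee_rot: [3.141, 0.001, -3.1]
force: [0.1, -0.9, -0.2]
width: 0.0878
gripper_force: 0.0
t: 14.55
eef_pos: [0.4599, -0.1299, 0.1132]
ee_rot: [3.141, 0.0, -1.971]
force: [0.7, 0.3, 0.1]
width: 0.0875
gripper_force: 0.0invalid input
```

```bash
cat >> h.py <<'E'
def blockpose(f,guess,zt,r=45):
    """dark outline of the block near guess (world xyz): centre via top-face corners, at height zt"""
    uv=proj(f,guess).astype(int); im=f['img']
    m=(im.max(2)<55).astype(np.uint8)
    # fill disc
    y0,x0=max(uv[1]-r,0),max(uv[0]-r,0)
    s=m[y0:uv[1]+r,x0:uv[0]+r].copy()
    cs,_=cv2.findContours(s,cv2.RETR_EXTERNAL,cv2.CHAIN_APPROX_NONE)
    c=max(cs,key=cv2.contourArea)+np.array([x0,y0])
    return c,cv2.minAreaRect(c)
E
python3 - <<'E'
from h import *
s=get_state();print(s['eef_pos'],s['ee_rot'][2])
f=snap('wrist','w5.png')
for n in ['block']:
    print(n,[(np.round(d['centre'],4).tolist(),round(d['confidence'],2)) for d in nets.pinpoint('wrist',n)[:2]])
c,r=blockpose(f,[.46,-.13,.03],.03,70);print(r)
print('top-plane corners',[unproj(f,p,.03)[:2].round(4).tolist() for p in cv2.boxPoints(r)])
y=-.405; co,sn=np.cos(y),np.sin(y)
print('expect',proj(f,[.46,-.13,.03]),[proj(f,[.46+co*a-sn*b,-.13+sn*a+co*b,.03]).round().tolist() for a,b in [(.029,.018),(.029,-.018),(-.029,-.018),(-.029,.018)]])
u=proj(f,[.46,-.13,.03]).astype(int)
cv2.imwrite('pics/w5c.png',cv2.resize(f['img'][max(0,u[1]-75):u[1]+75,u[0]-100:u[0]+100],(800,600),interpolation=cv2.INTER_CUBIC)[:,:,::-1]);print(u)
E
```

```text
[ 0.45994688 -0.12986117  0.11322997] -1.9710243534492817
block []
((280.5, 201.0), (42.0, 61.0), 90.0)
top-plane corners [[0.4768, -0.1632], [0.4266, -0.142], [0.441, -0.1049], [0.4934, -0.127]]
expect [281.79320269 205.80837817] [[251.0, 224.0], [250.0, 186.0], [314.0, 187.0], [313.0, 224.0]]
[281 205]
```

View pics/w5c.png

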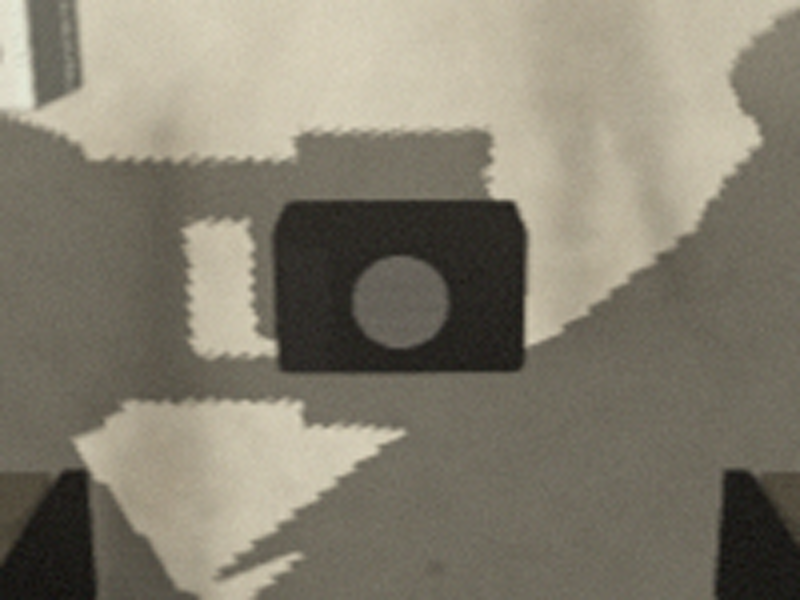

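The crop shows the block upright with its disc up at (400,301), within 0.5 px of the prediction. Its edges are parallel to the gripper. I'll take it by its ends, with tips about 8 mm above its underside.

```bash
python3 -m creep '{"translation":[[0,0,-40],[0,0,-40],[0,0,-30],[0,0,-20],[0,0,-7],[0,0,0],[0,0,0],[0,0,0]],"spin":[0,0,0,0,0,0,0,0],"gripper":[1,1,1,1,1,1,0.6,0.6]}' 20; python3 -m creep '{"translation":[[0,0,0],[0,0,0],[0,0,0],[0,0,0],[0,0,0],[0,0,0]],"spin":[0,0,0,0,0,0],"gripper":[0.55,0.55,0.55,0.55,0.55,0.55]}' 20
```

```text
t: 15.45
eef_pos: [0.4612, -0.1298, -0.0225]
ee_rot: [-3.14, 0.001, -1.977]
force: [0.9, -0.4, 0.6]
width: 0.0773
gripper_force: 0.0
t: 16.05
eef_pos: [0.4606, -0.1298, -0.0231]
ee_rot: [-3.141, 0.0, -1.977]
force: [-1.6, 0.9, 6.8]
width: 0.0579
gripper_force: 20.0
```

```bash
python3 -m creep '{"translation":[[0,0,10],[0,0,30],[0,0,30],[0,0,30],[25,36,0],[25,36,0],[25,36,0],[25,36,0]],"spin":[0,0,0,0,-0.143,-0.143,-0.143,-0.143],"gripper":[0.55,0.55,0.55,0.55,0.55,0.55,0.55,0.55]}' 20; python3 -m creep '{"translation":[[25,36,0],[25,36,0],[7,10,0],[0,0,0],[0,0,0],[0,0,0]],"spin":[-0.143,-0.143,-0.142,0,0,0],"gripper":[0.55,0.55,0.55,0.55,0.55,0.55]}' 20
python3 - <<'E'
from h import *
s=get_state();print(s['eef_pos'],s['ee_rot'][2])
f=snap('wrist','w6.png')
for n in ['nest','handle','block','unit']:
    print(n,[(np.round(d['centre'],4).tolist(),round(d['confidence'],2)) for d in nets.pinpoint('wrist',n)[:2]])
y=.162; co,sn=np.cos(y),np.sin(y)
Q=lambda a,b,z:[.558+co*a-sn*b,.0865+sn*a+co*b,z]
print('floor',[proj(f,Q(a,b,.024)).round().tolist() for a,b in [(0,0),(.0205,.031),(.0205,-.031),(-.0205,-.031),(-.0205,.031)]])
u=proj(f,Q(0,0,.024)).astype(int); x0,y0=u[0]-100,max(0,u[1]-75);print(x0,y0)
cv2.imwrite('pics/w6c.png',cv2.resize(f['img'][y0:y0+150,x0:x0+200],(800,600),interpolation=cv2.INTER_CUBIC)[:,:,::-1])
E
```

```text
t: 16.85
eef_pos: [0.5607, 0.0156, 0.0772]
ee_rot: [-3.142, 0.001, -2.555]
force: [0.9, -0.2, -0.4]
width: 0.058
gripper_force: 20.0
t: 17.45
eef_pos: [0.6164, 0.0953, 0.0765]
ee_rot: [-3.142, -0.0, -2.975]
force: [-0.4, 0.0, 0.1]
width: 0.0581
gripper_force: 20.0
[0.61638567 0.09530977 0.07648504] -2.9750444039319985
nest [([0.5541, 0.089, 0.0268], 0.73)]
handle [([0.4832, 0.0742, 0.0424], 0.8)]
block [([0.6173, 0.091, 0.0991], 0.7)]
unit []
floor [[284.0, 143.0], [324.0, 170.0], [245.0, 169.0], [243.0, 115.0], [326.0, 115.0]]
184 67
```

View pics/w6c.png

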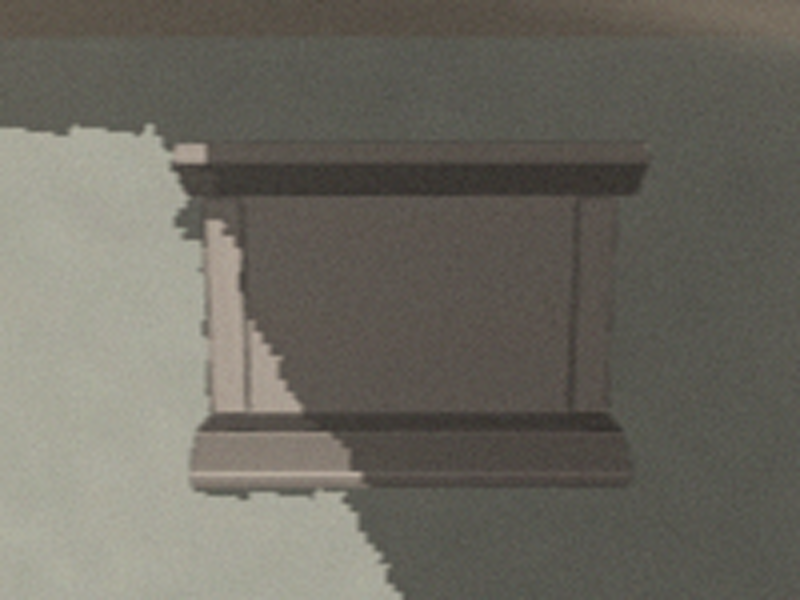

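The crop shows the nest. The floor lies between rows 195 (front rib) and 413 (rear rib), and the inner faces of the end stops are at columns 246 and 574.

```bash
python3 - <<'E'
from h import *
f=snap('wrist'); s=get_state(); T=s['eef_pos']; print(T,s['ee_rot'])
g=lambda p:(p[0]/4-.4+184,p[1]/4-.4+67)
U=lambda p,z:unproj(f,g(p),z)[:2]
P=[U((246,300),.0265),U((574,300),.0265)]; print('stops mid',np.mean(P,0),'len',np.linalg.norm(P[1]-P[0]))
A=[U((250,195),.024),U((572,195),.024),U((570,413),.024),U((250,413),.024)]
e=[A[1]-A[0],A[2]-A[1],A[2]-A[3],A[3]-A[0]]
print('floor',np.mean(A,0),[np.linalg.norm(v).round(4) for v in e],[np.arctan2(v[1],v[0]).round(3) for v in e])
B=[U((174,143),.053),U((650,143),.053)];v=B[1]-B[0];print('rib top',np.linalg.norm(v),np.arctan2(v[1],v[0])-np.pi/2)
B=[U((191,488),.053),U((632,488),.053)];v=B[1]-B[0];print('rib top',np.linalg.norm(v),np.arctan2(v[1],v[0])-np.pi/2)
# block top seen in hand: disc position relative to TCP
d=nets.search_frame('wrist','block');print(d[:1])
im=f['img'];uv=proj(f,T+[0,0,.032+.022]);print('disc exp',uv,im[200:300:6,int(uv[0])].max(1))
# camera position for the 5 mm-shift sanity
c=-f['R'].T@f['t'];print(c)
E
```

```text
[0.61700562 0.09570899 0.07654725] [ 3.14146856e+00  3.34183689e-04 -2.97686840e+00]
stops mid [0.55724955 0.08790611] len 0.06216095929566483
floor [0.55869663 0.08828137] [np.float64(0.0602), np.float64(0.0411), np.float64(0.0629), np.float64(0.0411)] [np.float64(1.737), np.float64(0.199), np.float64(1.737), np.float64(0.132)]
rib top 0.07745255232151095 0.165911654622378
rib top 0.07779065951852035 0.16590052545824596
[{'centre': [0.6039, 0.093, 0.1311], 'confidence': 0.71}]
disc exp [283.91301734 283.74306716] [ 91  90  89 164  88  28  29  34  34  24  31 129 228 124 124  57 100]
[0.53727159 0.08136939 0.26740793]
```

Measured sizes match the given ones (62, 41 and 78 mm), so the nest is at (0.5587, 0.0882) with yaw 0.166. I'll go over it and lower in stages.

```bash
python3 -m creep '{"translation":[[-30,-4,0],[-28.3,-3.5,0],[0,0,0],[0,0,-20],[0,0,-15],[0,0,-5],[0,0,0],[0,0,0]],"spin":[0,0,0,0,0,0,0,0],"gripper":[0.55,0.55,0.55,0.55,0.55,0.55,0.55,0.55]}' 20; python3 - <<'E'
from h import *
s=get_state(); T=s['eef_pos']; print(T,s['ee_rot'])
f=snap('wrist'); R=np.array([np.cos(s['ee_rot'][2]),np.sin(s['ee_rot'][2]),0])
for d in (.011,.018): print(d,proj(f,T+R*d+[0,0,.032+.0214]))
im=f['img'];c=int(proj(f,T+[0,0,.0534])[0]);print(c,im[215:275,c].mean(1).round().astype(int).tolist())
E
```

```text
t: 18.6
eef_pos: [0.5594, 0.0888, 0.0368]
ee_rot: [-3.142, 0.001, -2.977]
force: [0.8, 0.7, -1.1]
width: 0.0579
gripper_force: 20.0
[0.55942866 0.08877511 0.03676634] [-3.14154618e+00  6.38873373e-04 -2.97653984e+00]
0.011 [283.72430217 263.11580135]
0.018 [283.76518689 249.9561333 ]
283 [81, 81, 83, 79, 83, 81, 82, 84, 80, 79, 81, 80, 82, 71, 36, 32, 32, 30, 25, 25, 26, 31, 27, 29, 26, 22, 31, 25, 26, 33, 32, 30, 32, 32, 34, 38, 39, 40, 42, 25, 28, 29, 25, 35, 22, 29, 31, 72, 126, 128, 123, 121, 124, 136, 225, 227, 223, 221, 223, 220]
```

```bash
python3 -m creep '{"translation":[[0,0,-5],[0,0,-5],[0,0,-5],[0,0,-5],[0,0,0]],"spin":[0,0,0,0,0],"gripper":[0.55,0.55,0.55,0.55,0.55]}' 20; python3 -m creep '{"translation":[[0,0,-4],[0,0,-4],[0,0,-4],[0,0,-2],[0,0,0],[0,0,0]],"spin":[0,0,0,0,0,0],"gripper":[0.55,0.55,0.55,0.55,0.55,0.55]}' 20
```

```text
t: 19.15
eef_pos: [0.5581, 0.0883, 0.0153]
ee_rot: [-3.141, -0.002, -2.977]
force: [0.1, -0.1, -0.6]
width: 0.0579
gripper_force: 20.0
t: 19.75
eef_pos: [0.5588, 0.0886, 0.0023]
ee_rot: [-3.142, 0.0, -2.977]
force: [0.3, -0.9, -0.7]
width: 0.0578
gripper_force: 20.0
```

```bash
python3 -m creep '{"translation":[[0,0,-1],[0,0,0],[0,0,0]],"spin":[0,0,0],"gripper":[0.55,0.55,0.55]}' 20;python3 -m creep '{"translation":[[0,0,-1],[0,0,0],[0,0,0]],"spin":[0,0,0],"gripper":[0.55,0.55,0.55]}' 20
```

```text
t: 20.05
eef_pos: [0.5588, 0.0886, 0.0013]
ee_rot: [3.142, 0.0, -2.977]
force: [-0.2, 0.1, -0.5]
width: 0.0578
gripper_force: 20.0
t: 20.35
eef_pos: [0.5594, 0.0888, 0.0009]
ee_rot: [3.142, 0.001, -2.976]
force: [-0.8, -0.3, 5.9]
width: 0.0578
gripper_force: 20.0
```

Contact at a reported 0.9 mm is exactly the nest floor. I'll release and rise.

```bash
python3 -m creep '{"translation":[[0,0,0.5],[0,0,0],[0,0,0],[0,0,0],[0,0,0],[0,0,0],[0,0,0],[0,0,0]],"spin":[0,0,0,0,0,0,0,0],"gripper":[0.6,0.75,0.9,0.9,0.9,0.9,0.9,0.9]}' 20; python3 -m creep '{"translation":[[0,0,10],[0,0,30],[0,0,40],[0,0,40],[20,0,0],[0,0,0]],"spin":[0,0,0,0,0,0],"gripper":[0.9,0.9,0.9,0.9,0.9,0.9]}' 20; python3 - <<'E'
from h import *
f=snap('wrist')
y=.166; co,sn=np.cos(y),np.sin(y)
Q=lambda a,b,z:[.5587+co*a-sn*b,.0882+sn*a+co*b,z]
uv=proj(f,Q(0,0,.054));print(uv)
im=f['img'].mean(2); r=int(uv[1])
s=im[r-30:r+30,int(uv[0])-45:int(uv[0])+45]
d=cv2.inRange(s,95,255); n,l,st,ce=cv2.connectedComponentsWithStats(d)
for i in range(1,n):
    if st[i,4]>60: print(st[i],unproj(f,ce[i]+[int(uv[0])-45,r-30],.054))
for n in ['block','nest']: print(n,[(np.round(d['centre'],4).tolist(),round(d['confidence'],2)) for d in nets.pinpoint('wrist',n)[:1]])
print(s[30,::3].round().astype(int).tolist(),s[::3,45].round().astype(int).tolist())
E
```

```text
t: 21.15
eef_pos: [0.5588, 0.0886, 0.0007]
ee_rot: [-3.142, -0.0, -2.977]
force: [-0.8, 0.1, 0.1]
width: 0.079
gripper_force: 0.0
t: 21.75
eef_pos: [0.5813, 0.0893, 0.1233]
ee_rot: [3.141, 0.005, -2.977]
force: [-1.3, 0.7, -0.9]
width: 0.079
gripper_force: 0.0
[286.05552744 184.43635941]
[  0   6  45  54 807] [0.57186585 0.06199791 0.054     ]
[ 33  18  24  24 470] [0.55795671 0.08765868 0.054     ]
block [([0.5595, 0.0875, 0.0251], 0.92)]
nest []
[143, 118, 137, 142, 40, 43, 40, 38, 36, 39, 24, 104, 109, 106, 107, 109, 110, 109, 109, 85, 21, 28, 23, 27, 21, 28, 37, 70, 66, 68] [50, 46, 25, 26, 27, 21, 107, 108, 109, 102, 109, 106, 110, 107, 79, 26, 29, 64, 66, 63]
```

The block lies in the nest: the disc at (0.558, 0.088) is within 1 mm of the centre, and the height reads 25 mm. Next I'll close the fingers and go down in front of the handle.

```bash
python3 -m creep '{"translation":[[-20,-3,0],[-42,-6,0],[-42,-6,0],[-21,-3,0],[0,0,0],[0,0,0],[0,0,0],[0,0,0]],"spin":[0,0,0,0,0,0,0,0],"gripper":[0,0,0,0,0,0,0,0]}' 20; python3 -m creep '{"translation":[[0,0,0],[0,0,0],[0,0,-40],[0,0,-40],[0,0,-30],[0,0,-10],[0,0,0],[0,0,0]],"spin":[0,0,0,0,0,0,0,0],"gripper":[0,0,0,0,0,0,0,0]}' 20; python3 - <<'E'
from h import *
f=snap('top'); print([(np.round(d['centre'],4).tolist(),round(d['confidence'],2)) for c in('top','side') for d in (cams.grab_frame(c),nets.pinpoint(c,'handle'))[1][:1]])
E
```

```text
t: 22.7
eef_pos: [0.4543, 0.0707, 0.1205]
ee_rot: [-3.141, -0.001, -2.977]
force: [0.2, -0.5, 0.8]
width: 0.0203
gripper_force: 0.0
t: 23.5
eef_pos: [0.4547, 0.071, 0.0017]
ee_rot: [3.142, 0.001, -2.976]
force: [0.8, -0.1, 0.6]
width: 0.0005
gripper_force: 0.0
[([0.5609, 0.0855, 0.0251], 0.66), ([0.4822, 0.0783, 0.0399], 0.97)]
```

```bash
python3 -m creep '{"translation":[[0,0,-3],[9,1.5,0],[6,1,0],[4,0.7,0],[4,0.7,0],[6,1,0],[8,1.3,0],[8,1.3,0]],"spin":[0,0,0,0,0,0,0,0],"gripper":[0,0,0,0,0,0,0,0]}' 20; python3 -m creep '{"translation":[[10,1.7,0],[10,1.7,0],[10,1.7,0],[10,1.7,0],[10,1.7,0],[8,1.3,0],[6,1,0],[0,0,0]],"spin":[0,0,0,0,0,0,0,0],"gripper":[0,0,0,0,0,0,0,0]}' 20
```

```text
t: 24.55
eef_pos: [0.4992, 0.0782, -0.0024]
ee_rot: [-3.141, -0.001, -2.977]
force: [-1.5, -0.1, -0.3]
width: 0.0004
gripper_force: 0.9
t: 25.35
eef_pos: [0.5643, 0.0893, -0.0021]
ee_rot: [3.141, 0.001, -2.977]
force: [-0.6, -0.2, 0.2]
width: 0.0007
gripper_force: 0.0
```

```bash
python3 -m creep '{"translation":[[5,0.8,0],[5,0.8,0],[4,0.7,0],[4,0.7,0],[2,0.3,0],[0,0,0]],"spin":[0,0,0,0,0,0],"gripper":[0,0,0,0,0,0]}' 20; python3 -m creep '{"translation":[[2,0.3,0],[0,0,0]],"spin":[0,0],"gripper":[0,0]}' 20; python3 - <<'E'
from h import *
for c in('top','side'):
    cams.grab_frame(c); print(c,[(n,np.round(d['centre'],4).tolist(),round(d['confidence'],2)) for n in('handle','unit') for d in nets.pinpoint(c,n)[:1]])
E
```

```text
t: 25.95
eef_pos: [0.5816, 0.0919, -0.0023]
ee_rot: [-3.141, -0.002, -2.977]
force: [-4.2, 0.1, 1.0]
width: 0.0006
gripper_force: 2.1
t: 26.15
eef_pos: [0.5845, 0.0925, -0.0023]
ee_rot: [-3.141, -0.001, -2.977]
force: [-1.0, -1.0, -1.0]
width: 0.0004
gripper_force: 0.6
top [('unit', [0.7041, 0.1146, -0.0017], 0.6)]
side [('unit', [0.7024, 0.1116, 0.0051], 0.78)]
```

```bash
python3 -m creep '{"translation":[[2,0.3,0],[0,0,0],[0,0,0]],"spin":[0,0,0],"gripper":[0,0,0]}' 20; python3 -m creep '{"translation":[[2,0.3,0],[0,0,0],[0,0,0]],"spin":[0,0,0],"gripper":[0,0,0]}' 20
```

```text
t: 26.75
eef_pos: [0.5872, 0.093, -0.0021]
ee_rot: [3.141, 0.001, -2.977]
force: [0.1, 0.1, -0.3]
width: 0.0004
gripper_force: 0.1
t: 27.05
eef_pos: [0.5873, 0.0928, -0.0024]
ee_rot: [-3.141, -0.003, -2.977]
force: [-7.1, 0.9, 4.2]
width: 0.0005
gripper_force: 3.1
```

```bash
python3 -m creep '{"translation":[[2,0.3,0],[0,0,0],[0,0,0]],"spin":[0,0,0],"gripper":[0,0,0]}' 20; python3 -m creep '{"translation":[[-10,-1.7,0],[-25,-4,0],[-25,-4,0],[0,0,40],[0,0,40],[0,0,40],[0,0,0],[0,0,0]],"spin":[0,0,0,0,0,0,0,0],"gripper":[0,0,0,0,0,0,0,0]}' 20; python3 - <<'E'
from h import *
for c in('top','side','wrist'):
    f=snap(c); print(c,[(n,np.round(d['centre'],4).tolist(),round(d['confidence'],2)) for n in('handle','unit','timer','tally_counter','coverslip_box') for d in nets.pinpoint(c,n)[:1]])
    cv2.imwrite('pics/end_%s.png'%c,f['img'][:,:,::-1])
E
```

```text
t: 27.35
eef_pos: [0.5874, 0.0927, -0.0025]
ee_rot: [-3.141, -0.006, -2.977]
force: [-13.3, 1.4, 10.4]
width: 0.0002
gripper_force: 6.2
t: 28.15
eef_pos: [0.5316, 0.0842, 0.1191]
ee_rot: [3.14, 0.004, -2.977]
force: [-0.9, -0.8, -0.6]
width: 0.0002
gripper_force: 0.0
top [('handle', [0.5979, 0.0945, 0.0424], 0.63), ('unit', [0.7038, 0.1124, -0.0009], 0.66), ('timer', [0.6487, -0.1075, -0.003], 0.68), ('tally_counter', [0.7025, -0.2931, 0.0002], 0.92), ('coverslip_box', [0.3572, -0.2925, 0.0006], 0.93)]
side [('handle', [0.6005, 0.0974, 0.0403], 0.7), ('unit', [0.7028, 0.1098, 0.0032], 0.95), ('timer', [0.654, -0.111, -0.0038], 0.56), ('coverslip_box', [0.3552, -0.2947, -0.003], 0.85)]
wrist [('handle', [0.5984, 0.092, 0.0416], 0.39), ('unit', [0.7036, 0.1118, 0.0013], 0.59), ('timer', [0.6532, -0.1131, -0.0027], 0.72)]
```

The drawer hit its hard stop, and the handle reads (0.598, 0.095), the flush position. The bystanders have not moved and the arm is clear, so I'm handing in.

```bash
python3 - <<'E'
from h import *
print(arm.job_done())
E
```

```text
the job is handed in; nothing more can be done
None
```

The job is handed in at about 28 s: the block was set disc up in the nest, within about 1 mm of centre just before the drawer was closed; the drawer is pushed to its hard stop past the catch, and the timer, tally counter and white box show no movement beyond measuring error (the hand-in gave no verdict back).

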